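# Close and pin the cuff former

## Task

Close the cuff former and lock it: push its blue swing arm by the black peg all the way home, so that its tongue lies in the fork, then take the mallet and strike the red-headed sprung pin down through fork and tongue, briskly at first and easing off at the end, until its head bears on the black rubber washer without crushing it: how far down that is differs from time to time, so feel for it. Strike with the mallet only, keep your hand off the pin, then stand the mallet back on its green pad the way it stood, and leave the other things on the table where they are.

Things in the scene. Friction and masses are not known exactly. Their poses are not given: they have to be found in the camera images.
- former: cuff former, fixed: grey base plate 150 x 230 mm, 12 mm thick, from -57 to +93 mm in its x. Origin: underside, midway between arm pivot (0, -80 mm) and fork hole (0, +80). Steel fork 44 x 44 mm, 41 high, with a collar and black washer on it, open to the former's -x, closed by a column at +x. Wooden mandrel with brass cuff at (52, -12), 60 mm wide, 45 high. The -x side is clear but for the open arm
- pivot (a point): point on the vertical pivot axis of the swing arm, 12 mm above the table
- swing_arm (a joint): rad: 0 = blue arm home at a hard stop, along the former's +y from the pivot, tongue in the fork; grows as it opens anticlockwise from above, to the former's -x. Starts at 0.35 to 0.7; stays where left; takes about 2 N at the peg. Arm 26 mm wide, 180 long, 21 to 33 mm above the table. The pin passes its hole only if it is home to about 0.02
- peg_top (a point): tip of the black round peg on the swing arm, 100 mm from the pivot: 14 mm diameter, 16 mm ball end, from 33 to 81 mm above the table (this point: 81 mm). Push or pinch it to swing the arm
- pin (a joint): m the pin has gone down: 0 = fully up; starts at 0 to 0.003. Its head meets the washer somewhere from 0.017 to 0.027 (the washer's collar is screwed to a different height each time). Spring and friction resist with about 7 N at the top to 10 N at the washer, plus 2.5 N at 0.1 m/s; it stays where a blow left it
- pin_top (a point): centre of the flat top of the pin's head; the head is 26 mm across and 8 mm thick; this point is 82 mm above the table with the pin fully up, lower by what joint pin reads
- pin_cap: the pin's red head; origin at the centre of its underside, which meets the washer's top, 47 to 57 mm above the table, when home. A blow counts when the mallet drives it down at more than 0.05 m/s while it is less than 14 mm down; from then on slower taps will do. Only the mallet may touch it
- mallet: brass mallet, about 0.32 kg, standing on one white face: head an upright cylinder 36 mm diameter, 66 tall; origin at the centre of the lower face, z up the head's axis. Wooden handle with flat sides, 20 mm wide, 24 tall, level, along the mallet's -x out to 152 mm from the head's axis, centre line 36 mm above the lower face. Strike with the lower face
- mallet_grip (a point): centre of the handle's section 50 mm from the head's axis, 36 mm above the lower face: a good place to grip from above, fingers on the handle's flat sides (closing along the mallet's y). Grip firmly: the handle gives a little in the fingers at a blow, so the face ends up to some mm higher than the hand tells
- rest: green pad, fixed: 210 x 75 mm, 12 mm thick, from -160 to +50 mm in its x; origin at its underside, below where the mallet's head axis stands. A wooden prop at its x = -135 mm, 34 mm wide, top 35.5 mm above the table, is under the handle's end; in place, the mallet's x points along the pad's x
- spool_a: white wire spool with copper wire, 72 mm diameter, 24 mm high, lying flat; bystander
- spool_b: white wire spool with steel wire, 72 mm diameter, 24 mm high, lying flat; bystander
- bead_jar: small amber jar, 40 mm diameter, 55 mm high; bystander
- washer (a joint): m by which the 5 mm thick black rubber washer (34 mm across) on the fork is squeezed by the pin's head: 0 = free. It resists with 8 N per mm on top of the pin's own 10 N. Left squeezed 0.3 mm or more, the pin is home; after a tap that squeezes it 1 mm it stays at about 0.5. Over 2 mm it is crushed and the job spoilt
Things that resemble listed ones, but are neither listed nor needed, are in the scene too. There is more than one size of the mallet; the job needs the larger.

How it is judged:
By the outcome, as a careful person would: the job done as asked, in the order asked, and still so for the second after the job is handed in, with the robot touching nothing.
It also fails if it takes over 64 s, if anything falls off the work surface, if the arm or the gripper's body presses on something with over 40 N, if the wrist force passes 120 N, or if a joint passes its speed limit or range.

## Robot

A 7-joint arm with a two-finger parallel gripper is mounted at the origin on the work surface. World frame = base frame: x ahead of the robot, y to its left, z up, the work surface at z = 0. Lengths are in mm, angles in rad, forces in N, time in s.
With the tool pointing down it reaches from about 425 to 1025 mm from the base axis. Payload 3.6 kg.
Tool frame: the origin (TCP) lies at the very end of the fingers, on their centre line; the grasp point (between the pads) lies 19 mm behind it; z points along the fingers, y is the line along which they close (so a half turn about z gives the same grasp; the last joint's range is limited). The gripper opens to 85 mm and grips with 20 to 120 N. Pads are 22 mm wide; open, the fingers measure 114 mm over their backs; the gripper's body (76 mm by 85 mm) begins 54 mm behind the grasp point. The pads swing forward as they close: fully open they stand 13 mm farther back than shut.
Start: joints at [-1.214, 0.591, 0.048, 1.609, -0.033, 0.943, -0.034], TCP at [315.868, 652.577, 231.302] pointing down, gripper open.
Joint ranges: [-2.69, 2.69], [-0.47, 2.24], [-1.27, 1.36], [0.19, 2.51], [-1.53, 4.68], [0.08, 2.07], [-3.09, 3.09]. Speed limits (rad/s): [2.57, 2.57, 3.14, 3.14, 3.14, 3.14, 3.14].

## Interface

Orientations are given as a 3x3 rotation matrix whose columns are the frame's x, y, z axes.
In Python, from bench import monitor, cams, job gives the robot as it stands.
- The arm moves only by the tool apply_moves, never from a script. Its arguments are lists of equal length, an entry for each row: "slide": the shift along the tool's x, y, z each as a share of 50 mm, from -1 to 1, a list of three; "turn": the turn about the tool's z as a share of 360 degrees, from -1 to 1; "grip": the opening, from -1 (shut) to 1 (fully open). A call has exactly 5 rows; each row shifts and turns the commanded pose from where the row before left it, along the tool's axes as they then stand; what a row does not reach is not made up. A row lasts 1/10 s, in which the tool goes at most 50 mm and 8.59 degrees, less where a joint would pass 70% of its speed; a pose out of reach is approached as far as the arm can. A call with a number of a shift or a turn outside -1 to 1 is refused whole. A call with a gripper value outside its range is refused whole. The fingers move at their own pace and stop on an object; the grip force is fixed at half the most. Time passes only in rows, so rows that do not move let the fingers close, or fill a call up. It gives the time, the measured TCP pose, the force, the opening and the grip force at its end, in the units of the state.
- monitor.get_state(): the state, without advancing time (a new reading comes with each control period).
- cams.read_camera(name): name is "scene" or "top" or "wrist"; returns the picture (384x512x3 uint8, blue, green, red); there is no depth.
- cams.get_calibration(name): a dict with "fx", "fy", "cx", "cy" (pixels), "position" and "orientation" of the camera in the world. Camera axes: x right, y up, looking along -z (the intrinsics and any distortion apply to the point x, -y, -z); pixel columns grow to the right and rows downward; lengths in mm; the calibration is good to about 2 mm. A picture is of the moment at which its call begins: read the wrist's pose just before it. get_calibration takes no time and is no camera call; for the wrist camera it gives the pose at the moment of the call.
- job.sign_off(): hands the job in; it is judged then, once.
The state is a dict: "time_s": time; "joint_positions": joint angles; "joint_vel": joint speeds; "tau": joint torques, N m; "eef_pos": TCP position; "tool_rot": TCP orientation; "wrist_force": force on the tool from outside, world axes, zero at the start; "torque": the same for the moment, N m; "finger_gap": finger opening in mm; "finger_force": force on a finger pad.
Only numpy, scipy, OpenCV 4.12 (cv2) and the standard library are available. Lean on these libraries where they do the work, as an engineer would, in place of code of your own. Each camera call takes 0.05 s, during which the arm holds its last target. There are 200 camera calls.

## Working session

There is one attempt and no reset: what is moved stays moved. The work goes in short steps, Python scripts to look and compute and a tool call to move; the robot and the scene stay as the last step left them, time stands still between calls to the robot, and variables do not carry over. Pictures are saved under pics/ and viewed, at most 10 in all, crops included, and the job is handed in when it is done.

Besides the shell and the picture viewer there is one more tool, called as name(argument=value, ...) on one line, values as JSON. apply_moves: Moves the arm, as the interface text tells. Shift numbers are shares of 50 mm and turn numbers shares of 360 degrees, none past 1 either way. Its arguments: {"type":"object","properties":{"slide":{"type":"array"},"turn":{"type":"array"},"grip":{"type":"array"}},"required":["slide","turn","grip"]}

```bash
mkdir -p pics; ls; python3 - <<'E'
from bench import monitor, cams, job
import cv2, numpy as np
s=monitor.get_state(); print(s)
for n in ("scene","top"):
    im=cams.read_camera(n); cv2.imwrite(f"pics/{n}0.png",im); print(n,cams.get_calibration(n))
print(cams.get_calibration("wrist"))
E
```

```text
pics
{'time_s': 0.0, 'joint_positions': array([-1.2134795 ,  0.59213968,  0.04829413,  1.60981139, -0.03329136,
        0.94270566, -0.03367587]), 'joint_vel': array([ 3.56712136e-05,  5.31401018e-05, -5.05552342e-04, -9.47329628e-05,
       -3.55916882e-05,  1.14613086e-03, -1.18749078e-03]), 'tau': array([-2.98868572e-04, -5.48690736e+01,  1.54628411e+00, -1.98124480e+01,
        9.31110000e-03,  9.05378169e-03,  4.38084300e-06]), 'eef_pos': array([315.5170941 , 651.83008805, 230.13007016]), 'tool_rot': array([[-9.00141579e-01,  4.35596593e-01, -8.63913000e-04],
       [ 4.35597429e-01,  9.00139167e-01, -2.08790507e-03],
       [-1.31842407e-04, -2.25572845e-03, -9.99997447e-01]]), 'wrist_force': array([ 0.15394917,  0.17832422, -0.0162938 ]), 'torque': array([ 0.05716608, -0.02166683, -0.00705234]), 'finger_force': 0.0, 'finger_gap': 85.53977120245256}
scene {'fx': 390.91562093300416, 'fy': 390.91562093300416, 'cx': 258.6902812168233, 'cy': 190.60330529012487, 'position': array([1068.86222982,  410.22706912,  840.73488257]), 'orientation': array([[-0.67807792, -0.55461787,  0.48229593],
       [ 0.73475199, -0.52820566,  0.42560344],
       [ 0.01870417,  0.64296019,  0.76567117]])}
top {'fx': 415.8477086606518, 'fy': 415.8477086606518, 'cx': 257.1933806548568, 'cy': 187.78568096217543, 'position': array([525.53527736, -25.91167729, 929.91654723]), 'orientation': array([[-0.01709689,  0.99627399, -0.08453302],
       [-0.99900168, -0.02051098, -0.03968551],
       [-0.0412715 ,  0.08377013,  0.99563007]])}
{'fx': 277.02549536634103, 'fy': 277.02549536634103, 'cx': 257.9541865523796, 'cy': 195.0417598704441, 'position': array([248.53862918, 686.15942401, 373.61271301]), 'orientation': array([[ 0.43644239, -0.86009818, -0.26410065],
       [ 0.89972931,  0.41647075,  0.13053462],
       [-0.0022824 , -0.29458994,  0.95562103]])}
```

View pics/scene0.png

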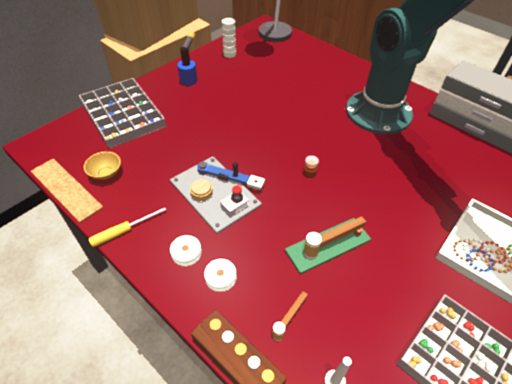

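View pics/top0.png

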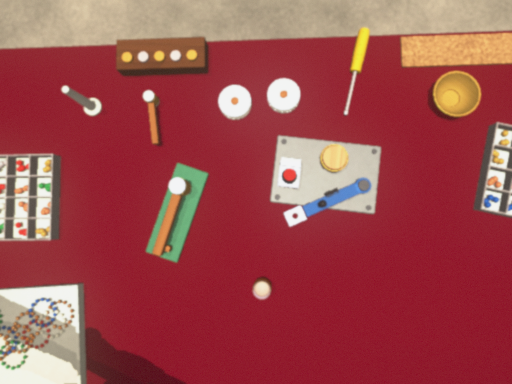

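The scene shows the former (around 215,190), mallet on its green pad (325,245), and the small mallet (290,315). In the top view: former plate at (326,175), red pin (289,175), blue arm from (363,186) to (295,215), mallet head (178,186), handle towards (165,250).

```bash
cat > h.py <<'E'
from bench import monitor, cams, job
import cv2, numpy as np
def ray(c,uv):
    u,v=uv; R=np.array(c["orientation"]); d=R@np.array([(u-c["cx"])/c["fx"],-(v-c["cy"])/c["fy"],-1.]); return np.array(c["position"]),d
def onz(c,uv,z):
    p,d=ray(c,uv); return p+d*(z-p[2])/d[2]
def proj(c,P):
    q=np.array(c["orientation"]).T@(np.array(P)-c["position"]); return np.array([c["cx"]+c["fx"]*q[0]/-q[2], c["cy"]-c["fy"]*q[1]/-q[2]])
def tri(c1,a,c2,b):
    A=[];y=[]
    M=np.zeros((3,3));w=np.zeros(3)
    for c,q in((c1,a),(c2,b)):
        p,d=ray(c,q); d=d/np.linalg.norm(d); K=np.eye(3)-np.outer(d,d); M+=K; w+=K@p
    return np.linalg.solve(M,w)
def mask(im,lo,hi,box=None):
    m=cv2.inRange(cv2.cvtColor(im,cv2.COLOR_BGR2HSV),np.array(lo),np.array(hi))
    if box: k=np.zeros_like(m); x0,y0,x1,y1=box; k[y0:y1,x0:x1]=255; m&=k
    return m
def big(m):
    cs,_=cv2.findContours(m,cv2.RETR_EXTERNAL,cv2.CHAIN_APPROX_NONE); return max(cs,key=cv2.contourArea)
def cen(c):
    M=cv2.moments(c); return M["m10"]/M["m00"],M["m01"]/M["m00"]
E
python3 - <<'E'
from h import *
im=cv2.imread("pics/top0.png"); sc=cv2.imread("pics/scene0.png")
ct=cams.get_calibration("top"); cs=cams.get_calibration("scene")
np.set_printoptions(precision=1,suppress=True)
g=big(mask(im,(45,60,30),(90,255,255),(130,150,230,270))); print("green",len(g),[onz(ct,p,12)[:2] for p in cv2.boxPoints(cv2.minAreaRect(g))])
pl=big(mask(im,(0,0,60),(180,70,255),(255,125,400,230))); print("plate",cv2.contourArea(pl),[onz(ct,p,12)[:2] for p in cv2.boxPoints(cv2.minAreaRect(pl))])
b=big(mask(im,(100,100,40),(125,255,255),(280,160,385,240))); r=cv2.minAreaRect(b); print("arm",r,[onz(ct,p,33)[:2] for p in cv2.boxPoints(r)])
w=big(mask(im,(0,0,150),(180,60,255),(160,170,195,200))); print("head",cv2.minEnclosingCircle(w),onz(ct,cen(w),78))
hd=big(mask(im,(5,120,60),(20,255,255),(140,185,195,262)));r=cv2.minAreaRect(hd);print("handle",r,[onz(ct,p,60)[:2] for p in cv2.boxPoints(r)])
rd=mask(im,(0,150,120),(180,255,255),(281,165,299,187)); rr=big(rd);print("pin",cv2.minEnclosingCircle(rr),onz(ct,cen(rr),81))
a=np.vstack([cv2.resize(im[125:265,140:260],(800,933//1))[:600],])
v=np.hstack([cv2.resize(im[120:240,265:385],(400,400),interpolation=cv2.INTER_CUBIC),cv2.resize(sc[140:240,160:280],(400,400),interpolation=cv2.INTER_CUBIC)])
cv2.imwrite("pics/v1.png",v)
E
```

```text
green 245 [array([467.7, 259.1]), array([664.4, 189.4]), array([638.5, 120.1]), array([443.2, 190.5])]
plate 6535.0 [array([524.1,  -9.7]), array([721.5, -35.5]), array([ 689.6, -265.3]), array([ 495.1, -236. ])]
arm ((335.9530029296875, 197.78219604492188), (13.882752418518066, 68.0445556640625), 64.32318115234375) [array([559.8, -86.4]), array([ 620.7, -219.3]), array([ 593.5, -231. ]), array([532.8, -98.6])]
head ((176.3292694091797, 185.0853729248047), 9.203421592712402) [606.8 175.3  78. ]
handle ((171.19998168945312, 219.89999389648438), (16.127614974975586, 77.47579193115234), 18.434947967529297) [array([464.6, 233.1]), array([618.2, 181.3]), array([606.7, 148.6]), array([453.5, 200.8])]
pin ((289.0, 175.0), 6.082862854003906) [622.9 -57.9  81. ]
```

View pics/v1.png

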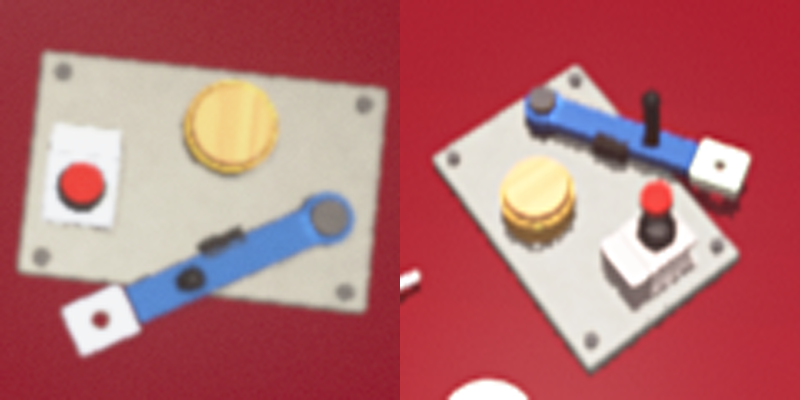

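The crop shows the plate corners at about (278,136), (381,146), (375,214), (270,201) in top pixels. The peg tip is near (323,204) and the arm is open by about 0.5 rad.

```bash
cat >> h.py <<'E'
def fit(L,W):
    L=np.array(L,float);W=np.array(W,float)[:,:2]; a=L-L.mean(0);b=W-W.mean(0)
    t=np.arctan2((a[:,0]*b[:,1]-a[:,1]*b[:,0]).sum(),(a*b).sum()); R=np.array([[np.cos(t),-np.sin(t)],[np.sin(t),np.cos(t)]])
    o=W.mean(0)-R@L.mean(0); return t,o,W-(L@R.T+o)
def to(P,yaw=None):
    """tool shift (shares of 50 mm) from measured pose to world P; turn share to get tool y-axis at angle yaw"""
    s=monitor.get_state(); R=s["tool_rot"]; d=R.T@(np.array(P)-s["eef_pos"])
    print("t",round(s["time_s"],2),"at",s["eef_pos"].round(1),"slide",(d/50).round(2),"F",s["wrist_force"].round(1))
    cur=np.arctan2(R[1,1],R[0,1])
    if yaw is not None:
        a=(-(yaw-cur)+np.pi/2)%np.pi-np.pi/2; print("turn share",round(a/2/np.pi,4))
E
python3 - <<'E'
from h import *
np.set_printoptions(precision=2,suppress=True)
ct=cams.get_calibration("top"); cs=cams.get_calibration("scene")
C=[(93,115),(93,-115),(-57,-115),(-57,115)]
off=np.array([265,120]);k=400/120
W=[onz(ct,np.array(p)/k+off,12) for p in [(43,53),(386,88),(365,312),(18,270)]]
t,o,r=fit(C,W); print("top",t,o,r)
k2=4/1.2;
S=[(740,255),(575,67),(432,157),(592,370)]
W2=[onz(cs,((u-400)*.3+160,v*.25+140),12) for u,v in S]
print(np.array(W2))
# scene: match corners by nearest
W2s=[min(W2,key=lambda q:np.hypot(*(q-w)[:2])) for w in W]; t2,o2,r2=fit(C,W2s); print("scene",t2,o2,r2)
R=np.array([[np.cos(t),-np.sin(t)],[np.sin(t),np.cos(t)]])
print("pin",R@[0,80]+o,"pivot",R@[0,-80]+o,"piv seen",onz(ct,np.array((330,217))/k+off,36)[:2])
peg=onz(ct,np.array((188,280))/k+off,70)[:2]; l=R.T@(peg-o); print("peg",peg,l,np.arctan2(-l[0],l[1]+80))
h=onz(ct,np.array((101,319))/k+off,33)[:2]; l=R.T@(h-o); print("hole",l,np.arctan2(-l[0],l[1]+80))
to((500,300,230),1.57+t)
E
```

```text
top -0.13420185542858815 [ 613.11 -138.58] [[-1.74 -0.59]
 [-0.34  0.96]
 [ 0.5   0.65]
 [ 1.58 -1.02]]
[[ 574.67  -12.62   12.  ]
 [ 544.99 -239.27   12.  ]
 [ 689.53 -260.91   12.  ]
 [ 720.57  -31.83   12.  ]]
scene -0.13459040386815385 [ 614.6  -133.74] [[-1.63  0.43]
 [-1.8  -0.73]
 [ 2.31  0.79]
 [ 1.12 -0.48]]
pin [623.81 -59.3 ] pivot [ 602.41 -217.86] piv seen [ 602.49 -218.82]
peg [ 562.36 -123.22] [-52.35   8.43] 0.534519446063817
hole [-81.6   57.21] 0.5365348833982302
t 0.1 at [315.5 651.9 230.3] slide [-6.39 -4.73  0.02] F [-0.3 -0.8  0.3]
turn share -0.0502
```

apply_moves(slide=[[-0.6,-0.4,0],[-0.7,-0.5,0],[-0.7,-0.5,0],[-0.7,-0.5,0],[-0.7,-0.5,0]], turn=[0,0,0,0,0], grip=[-1,-1,-1,-1,-1])

```text
time_s: 0.6
eef_pos: [417.0, 468.7, 230.9]
tool_rot: [[-0.9, 0.435, -0.0], [0.435, 0.9, -0.001], [0.0, -0.001, -1.0]]
wrist_force: [-0.5, 0.7, 0.3]
finger_gap: 12.4
finger_force: 0.0
```

apply_moves(slide=[[-0.7,-0.5,0],[-0.7,-0.5,0],[-0.7,-0.5,0],[-0.5,-0.4,0],[0,0,0]], turn=[0,0,0,0,0], grip=[-1,-1,-1,-1,-1])

```text
time_s: 1.1
eef_pos: [495.1, 321.3, 231.0]
tool_rot: [[-0.896, 0.444, 0.001], [0.444, 0.896, -0.004], [-0.002, -0.004, -1.0]]
wrist_force: [-0.0, -0.7, -0.1]
finger_gap: -0.1
finger_force: 0.0
```

apply_moves(slide=[[0,0,0],[0,0,0],[0,0,0],[0,0,0],[0,0,0]], turn=[-0.015,-0.02,-0.015,0,0], grip=[-1,-1,-1,-1,-1])

```text
time_s: 1.6
eef_pos: [491.8, 328.8, 231.1]
tool_rot: [[-0.991, 0.137, -0.001], [0.137, 0.991, 0.0], [0.001, -0.0, -1.0]]
wrist_force: [0.2, -0.4, -0.8]
finger_gap: 0.4
finger_force: 0.0
```

apply_moves(slide=[[-0.3,-0.4,0],[-0.5,-0.7,0],[-0.5,-0.7,0],[-0.2,-0.6,0],[0,0,0]], turn=[0,0,0,0,0], grip=[-1,-1,-1,-1,-1])

```text
time_s: 2.1
eef_pos: [551.7, 192.6, 231.1]
tool_rot: [[-0.989, 0.147, 0.0], [0.147, 0.989, -0.004], [-0.001, -0.004, -1.0]]
wrist_force: [0.2, -0.9, -0.2]
finger_gap: -0.1
finger_force: 0.0
```

```bash
python3 - <<'E'
from h import *
import json
c=cams.get_calibration("wrist"); im=cams.read_camera("wrist"); cv2.imwrite("pics/w1.png",im)
json.dump({k:np.array(v).tolist() for k,v in c.items()},open("w1.json","w"))
to((500,-100,230))
E
```

```text
t 2.15 at [550.8 196.2 231.2] slide [ 0.16 -6.01  0.03] F [-0.8  1.6  0.6]
```

View pics/w1.png

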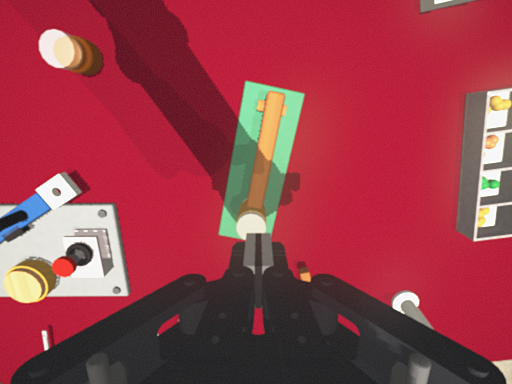

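Wrist view: the mallet's handle end is at (275,97), its head's top face at (251,222), and the pad corners at (246,81), (304,94) and (219,234). The former is at lower left and the jar at (70,50). I'll push the arm first.

apply_moves(slide=[[0,-0.5,0],[-0.1,-0.9,0],[-0.1,-0.9,0],[-0.1,-0.9,0],[-0.1,-0.9,0]], turn=[0,0,0,0,0], grip=[-1,-1,-1,-1,-1])

```text
time_s: 2.65
eef_pos: [542.1, -5.8, 231.4]
tool_rot: [[-0.991, 0.134, 0.001], [0.134, 0.991, 0.001], [-0.0, 0.001, -1.0]]
wrist_force: [0.6, 0.5, -0.4]
finger_gap: 0.0
finger_force: 0.0
```

apply_moves(slide=[[-0.1,-0.9,0],[0,-0.8,0],[0,-0.3,0],[0,0,0],[0,0,0]], turn=[0,0,0,0,0], grip=[-1,-1,-1,-1,-1])

```text
time_s: 3.15
eef_pos: [534.0, -103.5, 231.2]
tool_rot: [[-0.991, 0.134, 0.0], [0.134, 0.991, 0.002], [0.0, 0.002, -1.0]]
wrist_force: [-0.7, 0.2, -0.4]
finger_gap: 0.4
finger_force: 0.0
```

```bash
python3 - <<'E'
from h import *
import json
c=cams.get_calibration("wrist"); im=cams.read_camera("wrist"); cv2.imwrite("pics/w2.png",im)
json.dump({k:np.array(v).tolist() for k,v in c.items()},open("w2.json","w"))
to((531,-116,52),1.5708-.134)
E
```

```text
t 3.2 at [ 534.1 -103.   231.2] slide [ 0.03 -0.27  3.58] F [ 0.2 -0.3  0.3]
turn share 0.0002
```

View pics/w2.png

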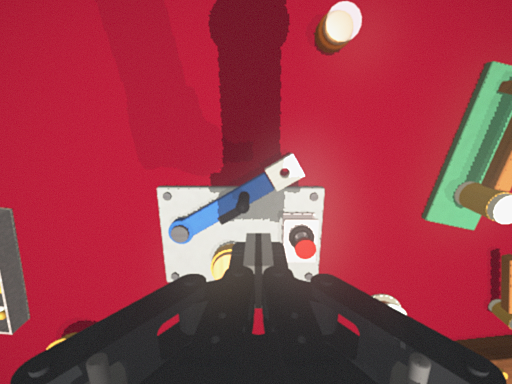

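Wrist view 2: plate corners at (158,188) and (325,187), pivot cap (180,233), red pin head (305,249), arm hole (285,173), peg near (243,201).

```bash
python3 - <<'E'
from h import *
import json
np.set_printoptions(precision=1,suppress=True)
c=json.load(open("w2.json")); im=cv2.imread("pics/w2.png")
o=np.array([613.1,-138.6]);t=-.134;R=np.array([[np.cos(t),-np.sin(t)],[np.sin(t),np.cos(t)]])
rr=big(mask(im,(0,170,180),(180,255,255),(294,239,318,260))); print(cv2.minEnclosingCircle(rr))
rp,_=cv2.minEnclosingCircle(rr)
for n,p,z in(("c-",(158,188),12),("c+",(325,187),12),("piv",(180,233),36),("pin",rp,81),("hole",(285,173),33)):
    w=onz(c,p,z)[:2]; print(n,w,R.T@(w-o))
for z in(81,73): print("proj peg",proj(c,[*(R@[-51,6]+o),z]))
E
```

```text
((304.6349792480469, 248.35890197753906), 9.730422019958496)
c- [ 542.6 -240.2] [ -56.3 -110.1]
c+ [571.8 -15.3] [-57.4 116.7]
piv [ 602.  -216.3] [ -0.6 -78.5]
pin [622.4 -58.6] [-1.5 80.6]
hole [540.2 -68.5] [-81.6  59.7]
proj peg [240.6 209. ]
proj peg [241.  206.6]
```

apply_moves(slide=[[0,-0.2,0.5],[0,-0.1,0.9],[0,0,0.9],[0,0,0.8],[0,0,0.4]], turn=[0,0,0,0,0], grip=[-1,-1,-1,-1,-1])

```text
time_s: 3.7
eef_pos: [530.3, -117.3, 53.1]
tool_rot: [[-0.991, 0.132, -0.004], [0.132, 0.991, 0.003], [0.005, 0.002, -1.0]]
wrist_force: [-0.5, -0.3, 0.3]
finger_gap: 0.0
finger_force: 0.0
```

apply_moves(slide=[[-0.2,0,0],[-0.2,0.04,0],[-0.2,0.05,0],[-0.2,0.05,0],[-0.2,0.04,0]], turn=[0,0,0,0,0], grip=[-1,-1,-1,-1,-1])

```text
time_s: 4.2
eef_pos: [583.7, -117.4, 57.7]
tool_rot: [[-0.991, 0.134, 0.002], [0.134, 0.991, 0.001], [-0.001, 0.001, -1.0]]
wrist_force: [-2.4, 3.2, 0.1]
finger_gap: 0.3
finger_force: 1.5
```

apply_moves(slide=[[-0.1,0.02,0],[-0.08,0,0],[-0.04,0,0],[0,0,0],[0,0,0]], turn=[0,0,0,0,0], grip=[-1,-1,-1,-1,-1])

```text
time_s: 4.7
eef_pos: [594.1, -120.8, 56.6]
tool_rot: [[-0.991, 0.137, 0.002], [0.137, 0.991, -0.001], [-0.003, -0.001, -1.0]]
wrist_force: [0.2, -0.3, -0.2]
finger_gap: -0.0
finger_force: 0.0
```

apply_moves(slide=[[-0.03,0,0],[-0.02,0,0],[-0.02,0,0],[0,0,0],[0,0,0]], turn=[0,0,0,0,0], grip=[-1,-1,-1,-1,-1])

```text
time_s: 5.2
eef_pos: [596.1, -120.5, 56.2]
tool_rot: [[-0.991, 0.137, -0.001], [0.137, 0.991, -0.0], [0.001, -0.001, -1.0]]
wrist_force: [-2.7, -0.6, 1.5]
finger_gap: 0.2
finger_force: 1.2
```

apply_moves(slide=[[-0.02,0,0],[-0.02,0,0],[0,0,0],[0,0,0],[0,0,0]], turn=[0,0,0,0,0], grip=[-1,-1,-1,-1,-1])

```text
time_s: 5.7
eef_pos: [596.3, -120.5, 56.1]
tool_rot: [[-0.991, 0.136, -0.005], [0.136, 0.991, 0.0], [0.005, -0.0, -1.0]]
wrist_force: [-5.8, -0.6, 3.1]
finger_gap: 0.2
finger_force: 2.8
```

apply_moves(slide=[[-0.04,0,0],[-0.04,0,0],[0,0,0],[0,0,0],[0,0,0]], turn=[0,0,0,0,0], grip=[-1,-1,-1,-1,-1])

```text
time_s: 6.2
eef_pos: [596.4, -120.2, 55.5]
tool_rot: [[-0.991, 0.136, -0.012], [0.136, 0.991, 0.002], [0.012, 0.0, -1.0]]
wrist_force: [-9.9, -0.6, 6.5]
finger_gap: -0.2
finger_force: 5.1
```

apply_moves(slide=[[0.3,0,0],[0.6,0,0],[0.6,0,-0.2],[0.2,0,-0.8],[0,0,-0.8]], turn=[0,0,0,0,0], grip=[-1,-1,-1,1,1])

```text
time_s: 6.7
eef_pos: [516.6, -108.4, 146.4]
tool_rot: [[-0.991, 0.136, -0.002], [0.136, 0.991, 0.001], [0.002, 0.001, -1.0]]
wrist_force: [0.4, -1.2, 0.5]
finger_gap: 28.4
finger_force: 0.0
```

apply_moves(slide=[[0,0,-0.9],[0,0,-0.6],[0,0,0],[0,0,0],[0,0,0]], turn=[0,0,0,0,0], grip=[1,1,1,1,1])

```text
time_s: 7.2
eef_pos: [518.2, -108.9, 220.4]
tool_rot: [[-0.991, 0.136, -0.001], [0.136, 0.991, 0.0], [0.001, 0.0, -1.0]]
wrist_force: [0.1, 0.0, 0.5]
finger_gap: 85.2
finger_force: 0.0
```

```bash
python3 - <<'E'
from h import *
import json
np.set_printoptions(precision=1,suppress=True)
c=cams.get_calibration("wrist"); im=cams.read_camera("wrist"); cv2.imwrite("pics/w3.png",im)
b=big(mask(im,(100,100,40),(125,255,255))); r=cv2.minAreaRect(b); P=cv2.boxPoints(r); Q=np.array([onz(c,p,33)[:2] for p in P]); print(r,Q)
e=[Q[(i+1)%4]-Q[i] for i in range(4)]; l=max(e,key=np.linalg.norm); print("angle",(np.degrees(np.arctan2(l[1],l[0]))))
cv2.imwrite("pics/w3c.png",cv2.resize(im[120:300,120:390],(800,533)))
top=cams.read_camera("top"); cv2.imwrite("pics/top1.png",top)
to((560,190,230))
E
```

```text
((230.56488037109375, 246.663330078125), (115.34961700439453, 24.873624801635742), 2.7791669368743896) [[ 614.5 -236.7]
 [ 579.2 -226.9]
 [ 607.6  -79.2]
 [ 644.   -84.6]]
angle -100.98235207451225
t 7.3 at [ 517.7 -109.   219.9] slide [-0.   6.  -0.2] F [ 0.5 -0.3 -0.4]
```

View pics/w3c.png

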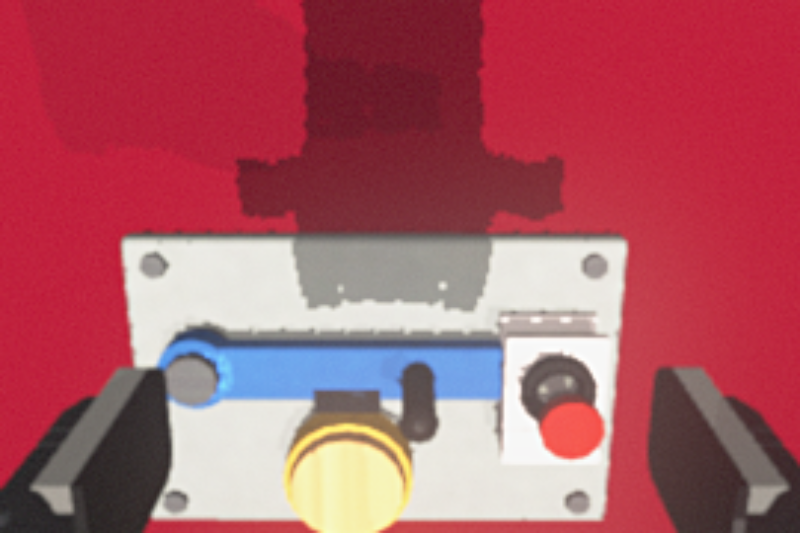

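The arm lies parallel to the plate with its tongue in the fork. The red head is at about (573,430) in the crop. Now the mallet.

apply_moves(slide=[[0,0.5,0],[0,0.9,0],[0,0.9,0],[0,0.9,0],[0,0.9,0]], turn=[0,0,0,0,0], grip=[1,1,1,1,1])

```text
time_s: 7.8
eef_pos: [545.9, 95.4, 220.0]
tool_rot: [[-0.991, 0.136, -0.002], [0.136, 0.991, -0.001], [0.002, -0.001, -1.0]]
wrist_force: [1.0, 0.1, -1.0]
finger_gap: 85.6
finger_force: 0.0
```

apply_moves(slide=[[0,0.9,0],[0,0.7,0],[0,0.3,0],[0,0,0],[0,0,0]], turn=[0.02,0.013,0,0,0], grip=[1,1,1,1,1])

```text
time_s: 8.3
eef_pos: [566.1, 184.1, 220.4]
tool_rot: [[-0.941, 0.338, -0.002], [0.338, 0.941, -0.002], [0.001, -0.003, -1.0]]
wrist_force: [-0.7, -0.3, 0.4]
finger_gap: 85.3
finger_force: 0.0
```

```bash
python3 - <<'E'
from h import *
import json
np.set_printoptions(precision=2,suppress=True)
s=monitor.get_state(); print(s["eef_pos"],np.abs(s["joint_vel"]).max())
c=cams.get_calibration("wrist"); im=cams.read_camera("wrist"); cv2.imwrite("pics/w4.png",im)
json.dump({k:np.array(v).tolist() for k,v in c.items()},open("w4.json","w"))
hs=big(mask(im,(5,100,60),(20,255,255),(200,60,330,235))); r=cv2.minAreaRect(hs); print("handle",r)
g=big(mask(im,(45,40,30),(90,255,255),(150,40,380,260))); r=cv2.minAreaRect(g); print("pad",r,[onz(c,p,12)[:2] for p in cv2.boxPoints(r)])
cv2.imwrite("pics/w4c.png",cv2.resize(im[60:280,140:390],(682,600)))
E
```

```text
[566.1  184.06 220.38] 0.02122630140017057
handle ((260.4326171875, 141.92138671875), (137.94520568847656, 30.065624237060547), 89.52254486083984)
pad ((260.0, 151.5), (163.0, 62.0), 90.0) [array([442.36, 193.37]), array([466.9 , 261.43]), array([664.7 , 197.92]), array([635.68, 116.98])]
```

View pics/w4c.png

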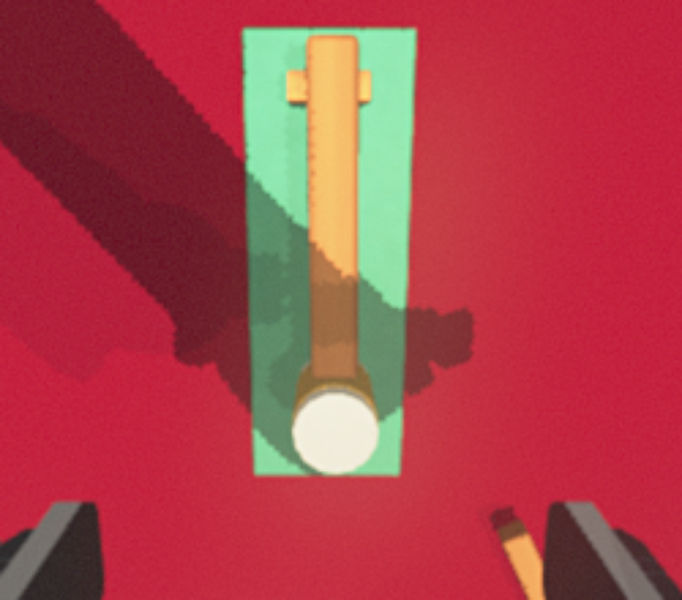

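Seen here, the head's top face is centred at crop (336,432) and the handle's end at (332,38). The handle is parallel to the pad.

```bash
python3 - <<'E'
from h import *
import json
np.set_printoptions(precision=2,suppress=True)
c=json.load(open("w4.json")); f=lambda p:np.array(p)*[250/682,220/600]+[140,60]
H=onz(c,f((336,432)),78)[:2]; E=onz(c,f((332,38)),60)[:2]; d=H-E; print(H,E,np.linalg.norm(d),"yaw",np.arctan2(d[1],d[0]))
for z,p in((60,(308,37)),(60,(357,37)),(60,(313,376)),(60,(357,378)),(12,(242,29)),(12,(417,29)),(12,(255,475)),(12,(400,475))): print(onz(c,f(p),z)[:2])
P=[onz(c,f(p),12)[:2] for p in((242,29),(417,29),(255,475),(400,475))]
t,o,r=fit([(-160,-37.5),(-160,37.5),(50,-37.5),(50,37.5)],P); print("pad",t,o,r)
u=d/np.linalg.norm(d); g=H-50*u; print("grip",g)
to((*g,29),np.arctan2(d[1],d[0])+np.pi/2)
# pin from w3 pose unavailable; from w2:
E
```

```text
[605.86 176.77] [464.33 225.56] 149.7059835310067 yaw -0.3320115189344721
[460.99 217.31]
[467.15 234.39]
[585.56 173.94]
[592.67 191.12]
[442.88 192.8 ]
[468.28 263.26]
[639.43 122.18]
[664.34 191.67]
pad -0.3472458414517302 [605.45 173.76] [[ 0.64 -0.15]
 [ 0.52 -0.21]
 [-0.27  0.7 ]
 [-0.89 -0.34]]
grip [558.59 193.06]
t 8.35 at [566.1 183.2 220.6] slide [0.21 0.14 3.83] F [-0.4  0.8 -1.7]
turn share -0.0023
```

apply_moves(slide=[[0.2,0.13,0.5],[0,0,0.9],[0,0,0.9],[0,0,0.8],[0,0,0.4]], turn=[-0.002,0,0,0,0], grip=[1,1,1,1,1])

```text
time_s: 8.85
eef_pos: [557.2, 191.6, 43.3]
tool_rot: [[-0.944, 0.329, -0.005], [0.329, 0.944, -0.004], [0.004, -0.005, -1.0]]
wrist_force: [-1.0, 0.3, -0.4]
finger_gap: 85.4
finger_force: 0.0
```

apply_moves(slide=[[0,0,0.2],[0,0,0.13],[0,0,0],[0,0,0],[0,0,0]], turn=[0,0,0,0,0], grip=[1,1,0,-0.2,-0.4])

```text
time_s: 9.35
eef_pos: [560.3, 196.0, 31.1]
tool_rot: [[-0.946, 0.325, 0.002], [0.325, 0.946, 0.001], [-0.002, 0.002, -1.0]]
wrist_force: [-0.2, 0.3, 1.3]
finger_gap: 43.8
finger_force: 0.0
```

apply_moves(slide=[[0,0,0],[0,0,0],[0,0,0],[0,0,0],[0,0,0]], turn=[0,0,0,0,0], grip=[-1,-1,-1,-1,-1])

```text
time_s: 9.85
eef_pos: [559.7, 195.6, 30.9]
tool_rot: [[-0.945, 0.326, 0.001], [0.326, 0.945, -0.0], [-0.001, 0.0, -1.0]]
wrist_force: [-0.9, -0.9, 6.1]
finger_gap: 19.2
finger_force: 62.0
```

apply_moves(slide=[[0,0,-0.2],[0,0,-0.5],[0,0,-0.7],[0,0,-0.7],[0,0,-0.5]], turn=[0,0,0,0,0], grip=[-1,-1,-1,-1,-1])

```text
time_s: 10.35
eef_pos: [559.5, 196.1, 162.2]
tool_rot: [[-0.946, 0.325, 0.002], [0.325, 0.946, 0.001], [-0.001, 0.001, -1.0]]
wrist_force: [0.3, 0.6, -2.5]
finger_gap: 19.2
finger_force: 60.8
```

apply_moves(slide=[[-0.1,-0.2,0],[-0.2,-0.5,0],[-0.3,-0.7,0],[-0.3,-0.7,0],[-0.3,-0.7,0]], turn=[0,0,0,0,0], grip=[-1,-1,-1,-1,-1])

```text
time_s: 10.85
eef_pos: [569.0, 41.7, 158.5]
tool_rot: [[-0.946, 0.325, -0.003], [0.325, 0.946, -0.001], [0.002, -0.002, -1.0]]
wrist_force: [-0.3, -0.3, -2.7]
finger_gap: 18.7
finger_force: 60.8
```

apply_moves(slide=[[-0.3,-0.7,0],[-0.2,-0.5,0],[-0.1,-0.2,0],[0,0,0],[0,0,0]], turn=[0,0,0,0,0], grip=[-1,-1,-1,-1,-1])

```text
time_s: 11.35
eef_pos: [575.7, -30.3, 159.2]
tool_rot: [[-0.946, 0.324, -0.001], [0.324, 0.946, 0.001], [0.002, 0.001, -1.0]]
wrist_force: [0.2, 0.5, -3.1]
finger_gap: 19.0
finger_force: 60.8
```

```bash
python3 - <<'E'
from h import *
np.set_printoptions(precision=2,suppress=True)
to((575.5,-41.2,125))
a=cams.read_camera("scene"); b=cams.read_camera("top"); c=cams.read_camera("wrist")
for n,i in(("s2",a),("t2",b),("w5",c)): cv2.imwrite(f"pics/{n}.png",i)
v=np.hstack([cv2.resize(a[120:270,180:330],(400,400),interpolation=cv2.INTER_CUBIC),cv2.resize(b[120:240,230:350],(400,400),interpolation=cv2.INTER_CUBIC)]); cv2.imwrite("pics/v2.png",v)
E
```

```text
t 11.35 at [575.7 -30.3 159.2] slide [-0.07 -0.21  0.68] F [ 0.2  0.5 -3.1]
```

View pics/v2.png

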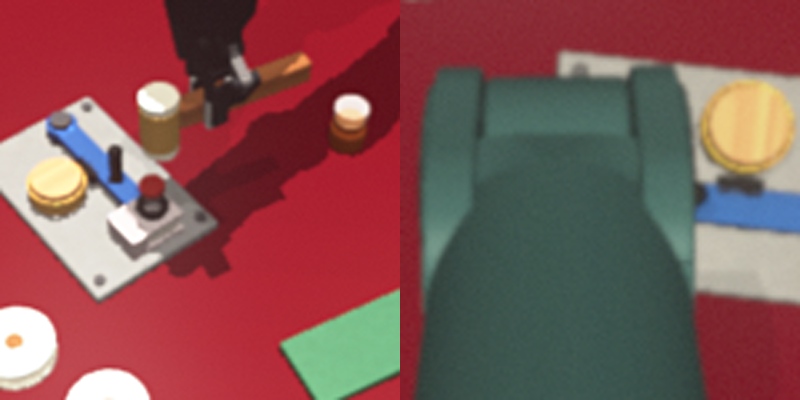

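The mallet is in hand above the former; its top face is at crop (158,97) and the pin top at (152,187). The top camera is blocked by the arm.

```bash
python3 - <<'E'
from h import *
np.set_printoptions(precision=2,suppress=True)
cs=cams.get_calibration("scene"); s=monitor.get_state(); R=s["tool_rot"]; e=s["eef_pos"]
f=lambda p:np.array(p)*.375+[180,120]
H=onz(cs,f((158,97)),e[2]-18.9+66); P=onz(cs,f((152,187)),80.5)
print("H cam",H,"H kin",(e-50*R[:,0])[:2],"P cam",P)
t=e[:2]+(P-H)[:2]; print("target tcp by scene",t)
B=[onz(cs,f(q),e[2]-18.9+66) for q in((136,97),(181,97))];print(B)
to((*t,120))
E
```

```text
H cam [625.1  -43.58 206.7 ] H kin [623.34 -45.51] P cam [626.82 -53.32  80.5 ]
target tcp by scene [577.72 -39.16]
[array([638.12, -57.16, 206.7 ]), array([611.48, -29.36, 206.7 ])]
t 11.5 at [576.  -29.4 159.6] slide [-0.1  -0.17  0.79] F [ 1.1  0.8 -2.3]
```

apply_moves(slide=[[-0.05,-0.1,0.2],[-0.04,-0.09,0.3],[0,0,0.2],[0,0,0.1],[0,0,0]], turn=[0,0,0,0,0], grip=[-1,-1,-1,-1,-1])

```text
time_s: 12.0
eef_pos: [576.3, -42.4, 118.3]
tool_rot: [[-0.946, 0.325, -0.003], [0.325, 0.946, 0.0], [0.003, -0.001, -1.0]]
wrist_force: [-0.6, 0.1, -2.7]
finger_gap: 19.3
finger_force: 60.8
```

```bash
python3 - <<'E'
from h import *
import json
np.set_printoptions(precision=2,suppress=True)
to((577,-40,101))
a=cams.read_camera("scene"); c=cams.get_calibration("wrist"); w=cams.read_camera("wrist")
cv2.imwrite("pics/s3.png",a); cv2.imwrite("pics/w6.png",w)
v=np.hstack([cv2.resize(a[140:240,185:285],(400,400),interpolation=cv2.INTER_CUBIC),cv2.resize(w[120:320,160:360],(400,400),interpolation=cv2.INTER_CUBIC)]); cv2.imwrite("pics/v3.png",v)
E
```

```text
t 12.0 at [576.3 -42.4 118.3] slide [0.   0.05 0.35] F [-0.6  0.1 -2.7]
```

View pics/v3.png

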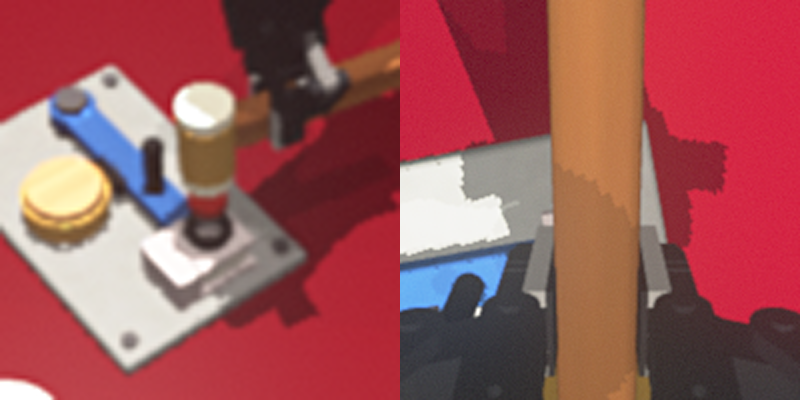

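The mallet's face is centred above the red head in the scene view (crop (207,200)), with a small gap. First brisk blow, kept short of the washer.

apply_moves(slide=[[0,0.03,0.22],[0,0,0.24],[0,0,0.1],[0,0,0],[0,0,0]], turn=[0,0,0,0,0], grip=[-1,-1,-1,-1,-1])

```text
time_s: 12.6
eef_pos: [577.2, -41.1, 91.3]
tool_rot: [[-0.946, 0.325, -0.002], [0.325, 0.946, -0.0], [0.001, -0.001, -1.0]]
wrist_force: [0.1, 0.2, -1.6]
finger_gap: 18.7
finger_force: 61.0
```

apply_moves(slide=[[0,0,-0.22],[0,0,0.05],[0,0,0.22],[0,0,0.02],[0,0,0]], turn=[0,0,0,0,0], grip=[-1,-1,-1,-1,-1])

```text
time_s: 13.1
eef_pos: [578.7, -41.2, 88.3]
tool_rot: [[-0.946, 0.325, 0.002], [0.325, 0.946, -0.0], [-0.002, 0.0, -1.0]]
wrist_force: [0.7, 0.7, 0.6]
finger_gap: 19.3
finger_force: 61.3
```

apply_moves(slide=[[0,0,0.02],[0,0,0.02],[0,0,0.02],[0,0,0],[0,0,0]], turn=[0,0,0,0,0], grip=[-1,-1,-1,-1,-1])

```text
time_s: 13.6
eef_pos: [578.6, -41.2, 85.8]
tool_rot: [[-0.946, 0.325, 0.002], [0.325, 0.946, -0.0], [-0.002, 0.0, -1.0]]
wrist_force: [0.7, -0.0, 5.1]
finger_gap: 18.9
finger_force: 61.8
```

apply_moves(slide=[[0,0,0.02],[0,0,0.02],[0,0,0],[0,0,0],[0,0,0]], turn=[0,0,0,0,0], grip=[-1,-1,-1,-1,-1])

```text
time_s: 14.1
eef_pos: [578.5, -41.2, 83.7]
tool_rot: [[-0.946, 0.325, 0.002], [0.325, 0.946, -0.0], [-0.002, 0.0, -1.0]]
wrist_force: [0.3, -0.9, 4.9]
finger_gap: 19.2
finger_force: 61.8
```

apply_moves(slide=[[0,0,0.02],[0,0,0],[0,0,0],[0,0,0],[0,0,0]], turn=[0,0,0,0,0], grip=[-1,-1,-1,-1,-1])

```text
time_s: 14.6
eef_pos: [578.5, -41.2, 82.7]
tool_rot: [[-0.946, 0.325, 0.002], [0.325, 0.946, -0.0], [-0.002, 0.0, -1.0]]
wrist_force: [1.0, -0.3, 4.3]
finger_gap: 18.9
finger_force: 61.8
```

apply_moves(slide=[[0,0,0.02],[0,0,0],[0,0,0],[0,0,0],[0,0,0]], turn=[0,0,0,0,0], grip=[-1,-1,-1,-1,-1])

```text
time_s: 15.1
eef_pos: [578.5, -41.2, 81.6]
tool_rot: [[-0.946, 0.325, 0.002], [0.325, 0.946, -0.0], [-0.002, 0.0, -1.0]]
wrist_force: [-0.4, -0.2, 6.0]
finger_gap: 19.0
finger_force: 61.8
```

apply_moves(slide=[[0,0,0.02],[0,0,0],[0,0,0],[0,0,0],[0,0,0]], turn=[0,0,0,0,0], grip=[-1,-1,-1,-1,-1])

```text
time_s: 15.6
eef_pos: [578.5, -41.2, 80.7]
tool_rot: [[-0.946, 0.325, 0.002], [0.325, 0.946, -0.0], [-0.002, 0.0, -1.0]]
wrist_force: [0.7, -0.8, 5.8]
finger_gap: 19.1
finger_force: 61.9
```

apply_moves(slide=[[0,0,0.02],[0,0,0],[0,0,0],[0,0,0],[0,0,0]], turn=[0,0,0,0,0], grip=[-1,-1,-1,-1,-1])

```text
time_s: 16.1
eef_pos: [578.5, -41.2, 79.6]
tool_rot: [[-0.946, 0.325, 0.002], [0.325, 0.946, -0.0], [-0.002, 0.0, -1.0]]
wrist_force: [0.8, -1.1, 5.2]
finger_gap: 19.2
finger_force: 61.9
```

apply_moves(slide=[[0,0,0.02],[0,0,0],[0,0,0],[0,0,0],[0,0,0]], turn=[0,0,0,0,0], grip=[-1,-1,-1,-1,-1])

```text
time_s: 16.6
eef_pos: [578.5, -41.2, 78.7]
tool_rot: [[-0.946, 0.325, 0.002], [0.325, 0.946, -0.0], [-0.002, 0.0, -1.0]]
wrist_force: [1.7, -0.7, 5.0]
finger_gap: 19.1
finger_force: 61.9
```

apply_moves(slide=[[0,0,0.02],[0,0,0],[0,0,0],[0,0,0],[0,0,0]], turn=[0,0,0,0,0], grip=[-1,-1,-1,-1,-1])

```text
time_s: 17.1
eef_pos: [578.6, -41.2, 77.7]
tool_rot: [[-0.946, 0.325, 0.002], [0.325, 0.946, -0.0], [-0.002, 0.0, -1.0]]
wrist_force: [0.9, -0.4, 5.9]
finger_gap: 19.2
finger_force: 61.9
```

apply_moves(slide=[[0,0,0.02],[0,0,0],[0,0,0],[0,0,0],[0,0,0]], turn=[0,0,0,0,0], grip=[-1,-1,-1,-1,-1])

```text
time_s: 17.6
eef_pos: [578.5, -41.1, 76.9]
tool_rot: [[-0.946, 0.325, 0.002], [0.325, 0.946, -0.0], [-0.002, 0.0, -1.0]]
wrist_force: [-0.3, -0.2, 6.5]
finger_gap: 19.2
finger_force: 62.3
```

apply_moves(slide=[[0,0,0.01],[0,0,0],[0,0,0],[0,0,0],[0,0,0]], turn=[0,0,0,0,0], grip=[-1,-1,-1,-1,-1])

```text
time_s: 18.1
eef_pos: [578.5, -41.2, 76.6]
tool_rot: [[-0.946, 0.325, 0.002], [0.325, 0.946, -0.0], [-0.002, 0.0, -1.0]]
wrist_force: [-0.6, 0.1, 8.7]
finger_gap: 18.8
finger_force: 62.5
```

apply_moves(slide=[[0,0,0.01],[0,0,0],[0,0,0],[0,0,0],[0,0,0]], turn=[0,0,0,0,0], grip=[-1,-1,-1,-1,-1])

```text
time_s: 18.6
eef_pos: [578.4, -41.1, 76.3]
tool_rot: [[-0.946, 0.325, 0.001], [0.325, 0.946, 0.0], [-0.001, 0.0, -1.0]]
wrist_force: [0.0, 0.2, 10.0]
finger_gap: 19.5
finger_force: 62.8
```

apply_moves(slide=[[0,0,0.01],[0,0,0],[0,0,0],[0,0,0],[0,0,0]], turn=[0,0,0,0,0], grip=[-1,-1,-1,-1,-1])

```text
time_s: 19.1
eef_pos: [578.3, -41.1, 76.0]
tool_rot: [[-0.946, 0.325, 0.001], [0.325, 0.946, 0.0], [-0.001, 0.0, -1.0]]
wrist_force: [-1.4, -0.2, 12.0]
finger_gap: 18.9
finger_force: 63.0
```

```bash
python3 - <<'E'
from h import *
f=[]
for i in range(3): f.append(monitor.get_state()["wrist_force"][2]); cams.read_camera("scene")
print(f)
E
```

```text
[np.float64(12.01060986585294), np.float64(11.363522552423643), np.float64(13.410090576188715)]
```

apply_moves(slide=[[0,0,0.01],[0,0,0.008],[0,0,0],[0,0,0],[0,0,0]], turn=[0,0,0,0,0], grip=[-1,-1,-1,-1,-1])

```text
time_s: 19.75
eef_pos: [578.3, -41.0, 75.5]
tool_rot: [[-0.946, 0.325, 0.001], [0.325, 0.946, 0.0], [-0.001, 0.001, -1.0]]
wrist_force: [-2.3, 1.2, 15.9]
finger_gap: 19.0
finger_force: 63.4
```

```bash
python3 - <<'E'
from h import *
f=[]
for i in range(3): f.append(monitor.get_state()["wrist_force"][2]); cams.read_camera("scene")
print(f,monitor.get_state()["eef_pos"])
E
```

```text
[np.float64(15.887538068478003), np.float64(16.374903222600345), np.float64(15.948272140254211)] [578.30519736 -41.08299299  75.5388361 ]
```

About 19 N in all, so the washer is squeezed about 1.1 mm. I'll back off and return the mallet.

apply_moves(slide=[[0,0,-0.1],[0,0,-0.3],[0,0,-0.5],[0,0,-0.5],[0,0,-0.3]], turn=[0,0,0,0,0], grip=[-1,-1,-1,-1,-1])

```text
time_s: 20.4
eef_pos: [576.8, -41.0, 160.2]
tool_rot: [[-0.946, 0.325, -0.001], [0.325, 0.946, 0.0], [0.001, -0.0, -1.0]]
wrist_force: [0.3, -0.9, -1.5]
finger_gap: 19.0
finger_force: 60.9
```

apply_moves(slide=[[0.1,0.2,0],[0.2,0.5,0],[0.3,0.7,0],[0.3,0.7,0],[0.3,0.7,0]], turn=[0,0,0,0,0], grip=[-1,-1,-1,-1,-1])

```text
time_s: 20.9
eef_pos: [564.1, 112.8, 157.4]
tool_rot: [[-0.946, 0.325, -0.004], [0.325, 0.946, -0.0], [0.004, -0.002, -1.0]]
wrist_force: [-0.3, -0.2, -1.9]
finger_gap: 19.4
finger_force: 60.8
```

apply_moves(slide=[[0.3,0.7,0],[0.3,0.5,0],[0.1,0.3,0],[0,0,0],[0,0,0]], turn=[0,0,0,0,0], grip=[-1,-1,-1,-1,-1])

```text
time_s: 21.4
eef_pos: [557.5, 191.6, 158.3]
tool_rot: [[-0.945, 0.326, -0.001], [0.326, 0.945, -0.002], [0.001, -0.002, -1.0]]
wrist_force: [0.3, -1.5, -2.9]
finger_gap: 19.2
finger_force: 60.8
```

```bash
python3 - <<'E'
from h import *
np.set_printoptions(precision=2,suppress=True)
to((559.7,195.6,45),1.5708-.333)
b=cams.read_camera("scene"); cv2.imwrite("pics/s4.png",b); w=cams.read_camera("wrist"); cv2.imwrite("pics/w7.png",w); t=cams.read_camera("top"); cv2.imwrite("pics/t4.png",t)
cs=cams.get_calibration("scene"); ct=cams.get_calibration("top")
# pin head: red blob centroid vs height, from scene at known xy
hsv=mask(b,(0,0,0),(180,255,255))
for z in (82,62,60,58,56,54,52): print(z,proj(cs,[624.5,-56,z]))
E
```

```text
t 21.4 at [557.5 191.6 158.3] slide [-0.02  0.1   2.26] F [ 0.3 -1.5 -2.9]
turn share 0.0001
82 [236.88 188.68]
62 [237.07 193.7 ]
60 [237.08 194.19]
58 [237.1  194.68]
56 [237.12 195.17]
54 [237.14 195.66]
52 [237.16 196.14]
```

apply_moves(slide=[[0,0.08,0.3],[0,0,0.7],[0,0,0.7],[0,0,0.5],[0,0,0.1]], turn=[0,0,0,0,0], grip=[-1,-1,-1,-1,-1])

```text
time_s: 22.05
eef_pos: [556.8, 195.2, 40.2]
tool_rot: [[-0.945, 0.326, -0.006], [0.326, 0.945, -0.003], [0.005, -0.005, -1.0]]
wrist_force: [0.4, -0.5, -2.2]
finger_gap: 19.3
finger_force: 60.7
```

apply_moves(slide=[[0,0,0],[0,0,0.08],[0,0,0],[0,0,0],[0,0,0]], turn=[0,0,0,0,0], grip=[-1,-1,-1,-1,-1])

```text
time_s: 22.55
eef_pos: [559.7, 197.1, 40.8]
tool_rot: [[-0.946, 0.325, 0.002], [0.325, 0.946, 0.001], [-0.001, 0.001, -1.0]]
wrist_force: [-0.7, 0.2, -2.2]
finger_gap: 18.8
finger_force: 60.7
```

apply_moves(slide=[[0,-0.03,0.06],[0,0,0.06],[0,0,0.02],[0,0,0],[0,0,0]], turn=[0,0,0,0,0], grip=[-1,-1,-1,-1,-1])

```text
time_s: 23.05
eef_pos: [558.7, 195.5, 32.8]
tool_rot: [[-0.946, 0.325, -0.0], [0.325, 0.946, -0.0], [0.0, -0.0, -1.0]]
wrist_force: [-0.5, 0.1, -1.9]
finger_gap: 18.8
finger_force: 60.7
```

apply_moves(slide=[[0,0,0.02],[0,0,0],[0,0,0],[0,0,0],[0,0,0]], turn=[0,0,0,0,0], grip=[-1,-1,-1,-1,-1])

```text
time_s: 23.55
eef_pos: [558.7, 195.5, 32.0]
tool_rot: [[-0.946, 0.325, 0.0], [0.325, 0.946, 0.0], [-0.0, 0.0, -1.0]]
wrist_force: [0.1, 0.3, -2.5]
finger_gap: 19.1
finger_force: 60.7
```

apply_moves(slide=[[-0.02,0.01,0.02],[0,0,0],[0,0,0],[0,0,0],[0,0,0]], turn=[0,0,0,0,0], grip=[-1,-1,-1,-1,-1])

```text
time_s: 24.05
eef_pos: [559.8, 195.6, 30.9]
tool_rot: [[-0.946, 0.325, 0.0], [0.325, 0.946, 0.0], [-0.0, 0.0, -1.0]]
wrist_force: [-0.1, -0.1, -2.5]
finger_gap: 19.0
finger_force: 61.1
```

apply_moves(slide=[[0,0,0.01],[0,0,0],[0,0,0],[0,0,0],[0,0,0]], turn=[0,0,0,0,0], grip=[-1,-1,-1,-1,-1])

```text
time_s: 24.55
eef_pos: [559.8, 195.7, 30.9]
tool_rot: [[-0.946, 0.325, 0.0], [0.325, 0.946, 0.0], [-0.0, 0.0, -1.0]]
wrist_force: [-2.4, -1.6, 5.0]
finger_gap: 19.3
finger_force: 61.8
```

Touchdown at 30.9, as at the grasp. Releasing and lifting clear.

apply_moves(slide=[[0,0,0],[0,0,0],[0,0,0],[0,0,0],[0,0,0]], turn=[0,0,0,0,0], grip=[-0.3,0,0.5,1,1])

```text
time_s: 25.05
eef_pos: [559.9, 195.6, 30.3]
tool_rot: [[-0.946, 0.325, 0.0], [0.325, 0.946, -0.0], [-0.0, 0.0, -1.0]]
wrist_force: [0.4, -0.1, -0.9]
finger_gap: 83.3
finger_force: 0.0
```

apply_moves(slide=[[0,0,0],[0,0,-0.2],[0,0,-0.6],[0,0,-0.8],[0,0,-0.8]], turn=[0,0,0,0,0], grip=[1,1,1,1,1])

```text
time_s: 25.55
eef_pos: [559.4, 195.4, 152.0]
tool_rot: [[-0.946, 0.325, -0.001], [0.325, 0.946, -0.0], [0.001, -0.001, -1.0]]
wrist_force: [1.3, 0.2, -0.7]
finger_gap: 85.6
finger_force: 0.0
```

apply_moves(slide=[[0.2,0,-0.8],[0.7,0,-0.6],[0.9,0,0],[0.2,0,0],[0,0,0]], turn=[0,0,0,0,0], grip=[1,1,1,1,1])

```text
time_s: 26.05
eef_pos: [463.1, 228.9, 221.1]
tool_rot: [[-0.947, 0.322, -0.0], [0.322, 0.947, 0.0], [0.001, 0.0, -1.0]]
wrist_force: [1.5, -0.1, 0.1]
finger_gap: 85.5
finger_force: 0.0
```

```bash
python3 - <<'E'
from h import *
np.set_printoptions(precision=1,suppress=True)
s=monitor.get_state(); print(s["time_s"],s["eef_pos"],s["wrist_force"])
a=cams.read_camera("scene"); w=cams.read_camera("wrist"); t=cams.read_camera("top")
for n,i in(("s9",a),("w9",w),("t9",t)): cv2.imwrite(f"pics/{n}.png",i)
v=np.hstack([cv2.resize(a[150:250,185:285],(400,400),interpolation=cv2.INTER_CUBIC),cv2.resize(w[60:310,140:390],(400,400),interpolation=cv2.INTER_CUBIC)]); cv2.imwrite("pics/v9.png",v)
E
```

```text
26.05 [463.1 228.9 221.1] [ 1.5 -0.1  0.1]
```

View pics/v9.png

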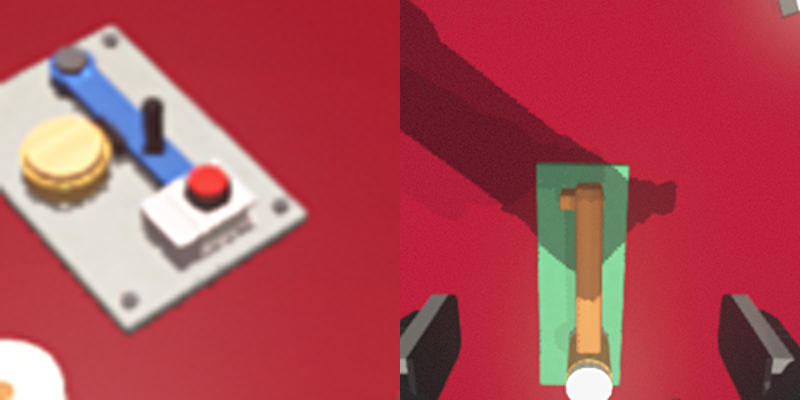

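The head sits down on the washer, the arm is home, and the mallet stands on its pad. A quick numeric check of the mallet's placement against the first scene picture, then I'll hand in.

```bash
python3 - <<'E'
from h import *
for n in("scene0","s9"):
    im=cv2.imread(f"pics/{n}.png"); g=big(mask(im,(45,60,30),(90,255,255),(270,200,390,290)))
    w=big(mask(im,(0,0,170),(180,70,255),(300,225,330,250))); h=big(mask(im,(5,120,60),(20,255,255),(300,205,380,262)))
    print(n,[np.round(cen(x),1) for x in(g,w,h)],np.round(cv2.minAreaRect(h)[2],1))
print(job.sign_off())
E
```

```text
scene0 [array([324.3, 250.8]), array([313.5, 238.3]), array([337.1, 234.3])] 64.3
s9 [array([323.1, 251.3]), array([314.6, 239.6]), array([337.9, 235.7])] 62.9
the job is handed in; nothing more can be done
None
```

The job is handed in: the arm is closed, the pin is struck down onto the washer (squeezed about 1.1 mm at the last push, by force), and the mallet is back on its pad within a few mm of where it stood.

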